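# Seat the kit drawer, then lock the telescopic leg at its gauge and keep hold of it

## Robot

A 7-joint arm with a two-finger parallel gripper is mounted at the origin on a cart in front of the work surface, level with it; the furniture and walls round the work are solid. World frame = base frame: x ahead of the robot, y to its left, z up, the work surface at z = 0. Lengths are in m, angles in rad, forces in N, time in s.
With the tool pointing down it reaches from about 0.4 to 0.85 m from the base axis. Payload 4.5 kg.
Tool frame: the origin (TCP) lies at the very end of the fingers, on their centre line; the grasp point (between the pads) lies 19 mm behind it (r.grip_depth is the distance from the TCP to the grasp point, in m); z points along the fingers, x is the direction in which the jaws open and shut, and the axes are right-handed (so a half turn about z gives the same grasp; the last joint's range is limited). The gripper opens to 88 mm and grips with 3 to 60 N. Pads are 18 mm wide; open, the fingers measure 123 mm over their backs; the gripper's body (75 mm by 187 mm) begins 45 mm behind the grasp point.
Start: joints at [-1.178, 0.689, -0.195, 1.565, 0.157, 0.902, -0.215], TCP at [0.219, 0.585, 0.239] pointing down, gripper open.
Joint ranges: [-3.01, 3.01], [-0.46, 2.08], [-1.47, 1.51], [0.13, 2.56], [-1, 4.14], [0.04, 2.09], [-2.66, 2.66]. Speed limits (rad/s): [2.57, 2.57, 3.14, 3.14, 3.14, 3.14, 3.14].

## Interface

Orientations are given as a unit quaternion [x, y, z, w].
In Python, from plant import r gives the robot as it stands. The module is installed in compiled form; this text tells all that it offers.
- The arm moves only by the shell command python3 -m jog 'ROWS' [FORCE]. ROWS is JSON, a list of rows, each a list of 5 numbers: the shift along the tool's x, y, z in units of 1 m (1.0 is 1 m), then the turn about the tool's z in units of 360 degrees (1.0 is 360 degrees), then the closure, from 0 (fully open) to 1 (shut). In form: [[dx, dy, dz, yaw, fingers], ...]. A call has 1 to 20 rows; each row shifts and turns the commanded pose from where the row before left it, along the tool's axes as they then stand; what a row does not reach is not made up. A row lasts 1/10 s, in which the tool goes at most 50 mm and 8.59 degrees, less where a joint would pass 70% of its speed; a pose out of reach is approached as far as the arm can. A call with a number of a shift or a turn outside -1 to 1 is refused whole. A call with a gripper value outside its range is refused whole. The fingers move at their own pace and stop on an object; FORCE is the grip in N (left out, the last holds). Time passes only in rows, so rows that do not move let the fingers close. It gives the time, the measured TCP pose, the force and the opening at its end, in the units of the state.
- r.get_state(): the state, without advancing time (a new reading comes with each control period).
- r.snapshot(name): name is "scene" or "top" or "wrist"; returns the picture (384x512x3 uint8, red, green, blue); there is no depth.
- r.get_calibration(name): a dict with "mtx" (3x3 intrinsics, pixels), "R" (3x3) and "t" (3): a world point X has camera coordinates R X + t. Camera axes: x right, y down, z forward; pixel columns grow to the right and rows downward; lengths in m; the calibration is good to about 2 mm. The wrist camera is an equidistant fisheye: a pixel r from the principal point sees the ray r / f radians off the axis. A picture is of the moment at which its call begins: read the wrist's pose just before it. get_calibration takes no time and is no camera call; for the wrist camera it gives the pose at the moment of the call.
- r.finish_job(): hands the job in, once; it reports no verdict.
Trained networks look in the newest picture that a camera, given by its name, has taken for a name from the list of things; names that differ only in an ending like _2 or _b are one class to them, and where a whole thing is asked for, a point or a joint stands for the part that bears it (a point fixed in the world has none). Each returns a list of dicts, best first, with "score" (0 to 1); they miss things now and then, are a little off and sometimes report something else, mostly with a low value. They report only what shows in the picture. A call takes as long as a camera call.
- r.cut_out(thing, camera): "pixels" (384x512 bool, what is visible of it) and "rect" ([left, top, right, bottom] in pixels, round what is visible of it).
The state is a dict: "clock": time; "q": joint angles; "qd": joint speeds; "joint_torque": joint torques, N m; "tool_pos": TCP position; "eef_rot": TCP orientation; "contact_force": force on the tool from outside, world axes, zero at the start; "moment": the same for the moment, N m; "opening": opening from 0.0 (shut) to 1.0 (fully open).
Only numpy, scipy, OpenCV 4.12 (cv2) and the standard library are available. Lean on these libraries where they do the work, as an engineer would, in place of code of your own. Each camera call takes 0.05 s, during which the arm holds its last target.

## Task

Push the open kit drawer fully home past its catch, so that it is out of the leg's way. Then, with the cam lever still open, draw the sliding leg out until its dark ring lines up with the gauge edges on the jig, take hold of the leg together with the lever, and squeeze the lever shut flat along the leg while the ring stays at the gauge. The lever springs open if released, so finish while still holding leg and shut lever firmly in the gripper, and leave the other things on the bench alone.

Things in the scene. Friction and masses are not known exactly. Their poses are not given: they have to be found in the camera images.
- kit_unit: low grey steel drawer unit fixed to the bench, 155 deep (x) x 134 wide (y) x 72 mm high; origin: centre of its underside; its own -x axis points out of its open front, towards the robot. It holds one drawer.
- drawer (a joint): how far the drawer stands out along the unit's -x axis, m: 0 is fully home, at most 0.145. It slides with about 1 to 2 N and stays where left; over the last 12 mm it must be pushed past a sprung ball catch (up to about 9 N), which then keeps it home. Standing open, it blocks the path of the leg's foot.
- drawer_front (a point): centre of the outer face of the drawer's upright front panel (124 mm wide, 60 mm high, from 7 to 67 mm above the bench). A thin finger lip, 60 mm wide and 4 mm thick, stands 16 mm out of the panel in its middle, 56 mm above the bench. Axes as the kit unit's: -x points out towards the robot.
- jig: plywood board (90 x 328 x 16 mm), fixed, carrying a telescopic leg that lies level along the jig's own y axis, its axis 60 mm above the bench. Origin: on the bench below the outer (+y) face of the black collar (44 mm square, top at 82 mm, 40 mm long) from which the leg comes out to +y. -x is the lever's side, nearer the robot. Beyond the collar only leg and lever stand above 38 mm.
- leg: the sliding inner leg: bare square aluminium tube 20 x 20 mm (0.3 kg) that moves only along the jig's y axis with about 3 N of drag and stays where left; it can go about 40 mm past the gauge and starts 38 to 62 mm too short. Its origin coincides with the jig's origin when the leg is at the right length. Axes as the jig's.
- leg_mark (a point): centre of the dark ring band (5 mm wide, 23.5 mm square) on the leg, on the leg's axis; this has to come level with the gauge along the jig's y axis
- leg_foot (a point): centre of the rubber foot, a 30 mm cube at the outer end of the leg, on the leg's axis, 29 mm beyond the ring; it can be gripped from above across x, or pulled from behind
- gauge (a point): point on the leg's axis between the two small steel knife edges (one either side of the leg, 121 mm out from the collar, 19 to 33 mm beside the leg's axis, tops 38 mm above the bench) where the ring belongs
- lever (a joint): angle of the black cam lever, rad: 0 closed, flat along the leg's -x side; starts open at 0.30 to 0.40, swings level at leg height about an upright hinge at jig x, y = (-22.5, -8) mm. Sprung: closing takes up to 0.3 N m, some 8 N where one presses; let go, it springs back to about 0.18. Closed, its outer face lies 20 mm from the leg's axis, so leg and lever together are 30 mm wide.
- lever_tip (a point): free end of the cam lever (body lever: 8 mm thick, 22 mm high); closed, it lies 72 mm out from the collar's face along the jig's y and 16 mm from the leg's axis to -x. A good place to pinch lever and leg together from above is 30 to 50 mm out from the collar's face.
- tag_block: block of buff tags, 95 x 48 x 19 mm, a bystander
- tape_2: grey tape roll lying flat, 100 mm across and 48 mm high, a bystander
- pen_1: black and white marker pen, 135 mm long, lying on the bench behind the jig, a bystander
- mill_2: small glass table mill with a grey cap, 44 mm across, 90 mm high, standing, a bystander
- egg_cup_1: white egg cup, 49 mm across, 62 mm high, a bystander

How it is judged:
On the way, in this order (a step that is already met when the one before it is completed fails the run):
1. the drawer is home past its catch (within 4 mm) (value of joint drawer below 0.004 m), for 0.2 s.
2. the leg's ring is at the gauge (within 5 mm) with the lever still open (y of leg_mark in the frame of gauge between -0.005 and 0.005 m and value of joint lever above 0.15 rad), for 0.2 s.
3. the lever is squeezed shut by fingers that also hold the leg at the gauge (value of joint lever below 0.06 rad and contact force between the fingers and leg above 3 N and contact force between the fingers and lever above 3 N and y of leg_mark in the frame of gauge between -0.005 and 0.005 m), for 0.2 s.
At the end, for the whole second after the job is handed in: Drawer home within 4 mm; lever closed (below 0.06 rad); the leg's ring within 5 mm of the gauge along the leg and at rest; the fingers still press both the leg and the closed lever with more than 3 N each (all of step 3 and value of joint drawer below 0.004 m and linear speed of leg below 0.01 m/s); the arm keeps its last pose, push and grip.
It fails at once if the lever is shut while the ring is more than 7 mm off the gauge (value of joint lever below 0.1 rad and (y of leg_mark in the frame of gauge above 0.007 m or y of leg_mark in the frame of gauge below -0.007 m)).
It fails at once if a bystander is moved by more than 30 mm (distance of any of tag_block, tape_2, pen_1, mill_2, egg_cup_1 from where it was at the start of the episode above 0.03 m).
It also fails if it takes over 64 s, if anything falls off the work surface, if the arm or the gripper's body presses on something with over 40 N, if the wrist force passes 120 N, or if a joint passes its speed limit or range.

## Working session

There is one attempt and no reset: what is moved stays moved. The work goes in short steps, Python scripts to look and compute and a shell command to move; the robot and the scene stay as the last step left them, time stands still between calls to the robot, and variables do not carry over. Pictures are saved under pics/ and viewed, and the job is handed in when it is done.

```bash
mkdir -p pics
python3 - <<'E'
from plant import r
import cv2
s=r.get_state();print(s)
for n in("scene","top","wrist"):
    im=r.snapshot(n);cv2.imwrite(f"pics/a_{n}.png",cv2.resize(im[:,:,::-1],None,fx=1.5,fy=1.5,interpolation=cv2.INTER_CUBIC))
    c=r.get_calibration(n);print(n,c)
print(r.grip_depth)
E
```

```text
{'clock': 0.0, 'q': array([-1.17819873,  0.68998336, -0.19452077,  1.56632425,  0.15729268,
        0.90248939, -0.21507702]), 'qd': array([-5.28752795e-04,  4.55304872e-05,  1.63318358e-03, -1.97984785e-04,
        6.80879810e-05, -1.67620484e-03, -1.36695307e-04]), 'joint_torque': array([-1.43193574e-04, -5.27552354e+01, -1.26709767e+00, -1.53425592e+01,
       -5.26629179e-02,  6.37427627e-03,  1.58753055e-04]), 'tool_pos': array([0.21929014, 0.58460279, 0.23791586]), 'eef_rot': array([ 8.21902861e-01,  5.69626953e-01, -7.09452483e-04,  5.64482389e-04]), 'contact_force': array([-1.6135756 , -0.0849242 , -0.45854267]), 'moment': array([-0.01001775, -0.03380622,  0.01389384]), 'opening': 0.9997645871138644}
scene {'mtx': array([[356.79421631,   0.        , 255.8195097 ],
       [  0.        , 356.79421631, 192.79432443],
       [  0.        ,   0.        ,   1.        ]]), 'R': array([[ 0.75143382, -0.65972034,  0.0107834 ],
       [-0.36865306, -0.43334486, -0.82237896],
       [ 0.54721306,  0.61398803, -0.56883791]]), 't': array([-0.35778284,  0.31319702,  0.57709088])}
top {'mtx': array([[402.8348493 ,   0.        , 252.86363203],
       [  0.        , 402.8348493 , 188.52354275],
       [  0.        ,   0.        ,   1.        ]]), 'R': array([[-0.01891877, -0.99976814,  0.01028289],
       [-0.99670351,  0.01804724, -0.07909748],
       [ 0.07889356, -0.01174542, -0.99681385]]), 't': array([0.09517315, 0.56397225, 1.32598341])}
wrist {'mtx': array([[297.31863964,   0.        , 255.00125286],
       [  0.        , 297.31863964, 187.89123642],
       [  0.        ,   0.        ,   1.        ]]), 'R': array([[ 0.35208864,  0.93596593, -0.0011726 ],
       [ 0.90329729, -0.33947081,  0.2623234 ],
       [ 0.2451277 , -0.09342029, -0.9649793 ]]), 't': array([-0.62514795, -0.03521359,  0.39024459])}
0.0187
```

View pics/a_scene.png

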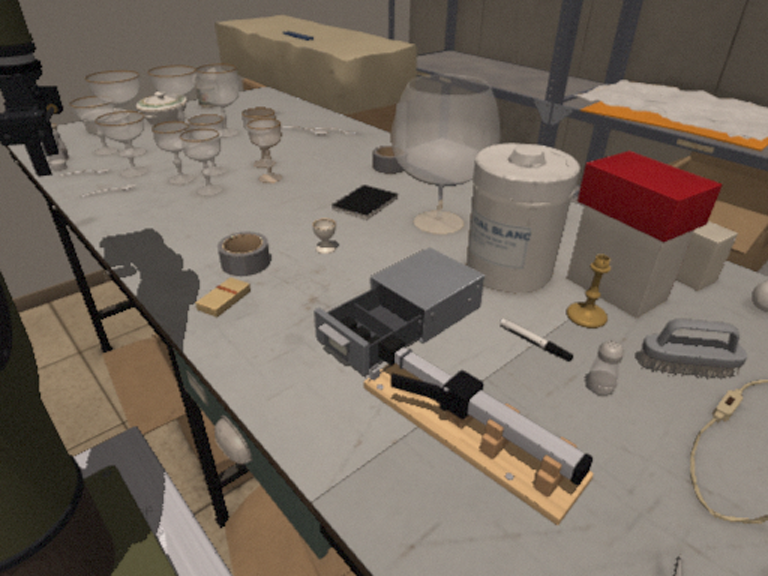

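View pics/a_top.png

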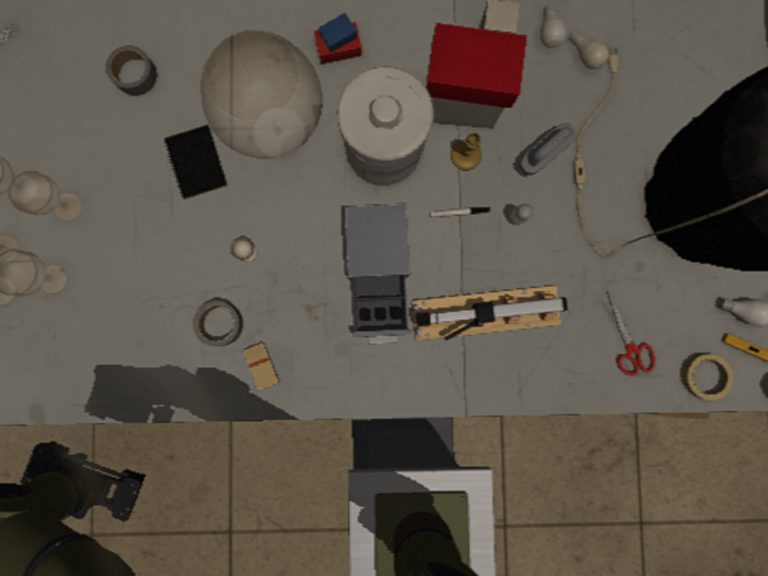

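View pics/a_wrist.png

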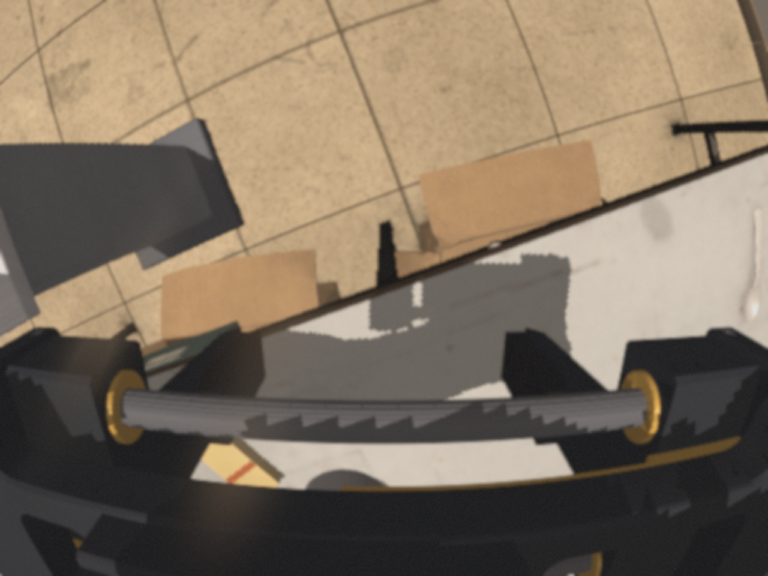

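```bash
cat > h.py <<'E'
from plant import r
import cv2, numpy as np
def cal(n): return r.get_calibration(n)
def ray(c,uv,fish):
    K=c['mtx'];x=(uv[0]-K[0,2])/K[0,0];y=(uv[1]-K[1,2])/K[1,1]
    if fish:
        th=np.hypot(x,y);d=np.array([x/th*np.sin(th),y/th*np.sin(th),np.cos(th)]) if th>1e-9 else np.array([0,0,1.])
    else: d=np.array([x,y,1.])
    R=c['R'];return -R.T@c['t'],R.T@d
def onz(c,uv,z,fish=False):
    o,d=ray(c,uv,fish);return o+d*(z-o[2])/d[2]
def proj(c,X,fish=False):
    p=c['R']@np.asarray(X,float)+c['t'];K=c['mtx']
    if fish:
        rr=np.hypot(p[0],p[1]);th=np.arctan2(rr,p[2]);q=p[:2]/rr*th
    else: q=p[:2]/p[2]
    return q*np.array([K[0,0],K[1,1]])+K[:2,2]
def crop(im,x0,y0,x1,y1,f,name):
    cv2.imwrite(name,cv2.resize(im[y0:y1,x0:x1,::-1],None,fx=f,fy=f,interpolation=cv2.INTER_CUBIC))
E
python3 - <<'E'
from h import *
im=r.snapshot("top");crop(im,200,120,400,260,4,"pics/b_top.png");c=cal("top")
for t,z in(("kit_unit",.072),("drawer",.06),("jig",.016),("leg",.07),("leg_foot",.07),("lever",.07),("tag_block",.02),("tape_2",.05),("pen_1",.01),("mill_2",.09),("egg_cup_1",.06)):
    for d in r.cut_out(t,"top")[:2]:
        p=d['pixels'];q=cv2.minAreaRect(np.argwhere(p)[:,::-1].astype(np.float32))
        print(t,round(d['score'],2),d['rect'],p.sum(),[onz(c,b,z)[:2].round(3).tolist() for b in cv2.boxPoints(q)],onz(c,q[0],z).round(3))
im=r.snapshot("scene");crop(im,200,150,400,350,3,"pics/b_scene.png")
E
```

```text
kit_unit 0.93 [231.2, 135.7, 274.8, 227.3] 3398 [[0.731, 0.159], [0.735, 0.025], [0.436, 0.019], [0.433, 0.151]] [0.582 0.088 0.072]
drawer 0.71 [233.8, 183.8, 274.7, 229.6] 1535 [[0.581, 0.147], [0.582, 0.02], [0.435, 0.019], [0.434, 0.145]] [0.508 0.082 0.06 ]
jig 0.97 [271.4, 192.9, 379.5, 225.5] 2660 [[0.526, 0.016], [0.558, -0.33], [0.465, -0.336], [0.434, 0.008]] [ 0.496 -0.16   0.016]
leg 0.55 [277.9, 205.5, 315.5, 219.1] 272 [[0.497, 0.01], [0.502, -0.113], [0.473, -0.114], [0.467, 0.009]] [ 0.485 -0.052  0.07 ]
leg_foot 0.82 [278.0, 210.3, 312.9, 219.3] 232 [[0.494, 0.007], [0.501, -0.11], [0.475, -0.112], [0.468, 0.006]] [ 0.484 -0.052  0.07 ]
lever 0.59 [296.9, 213.8, 316.8, 224.3] 76 [[0.447, -0.048], [0.479, -0.116], [0.469, -0.121], [0.437, -0.053]] [ 0.458 -0.085  0.07 ]
tag_block 0.88 [161.3, 230.1, 186.7, 260.4] 447 [[0.424, 0.393], [0.441, 0.345], [0.35, 0.31], [0.332, 0.358]] [0.387 0.351 0.02 ]
tape_2 0.79 [129.3, 203.1, 160.2, 230.1] 502 [[0.53, 0.492], [0.528, 0.385], [0.434, 0.385], [0.436, 0.492]] [0.482 0.439 0.05 ]
pen_1 0.61 [288.8, 138.0, 328.6, 147.6] 163 [[0.73, -0.034], [0.738, -0.165], [0.723, -0.165], [0.714, -0.035]] [ 0.726 -0.1    0.01 ]
mill_2 0.69 [339.9, 134.7, 353.3, 151.9] 170 [[0.725, -0.195], [0.724, -0.243], [0.682, -0.241], [0.682, -0.193]] [ 0.703 -0.218  0.09 ]
egg_cup_1 0.5 [150.3, 161.5, 171.9, 176.1] 214 [[0.644, 0.417], [0.678, 0.383], [0.638, 0.344], [0.604, 0.378]] [0.641 0.381 0.06 ]
```

View pics/b_top.png

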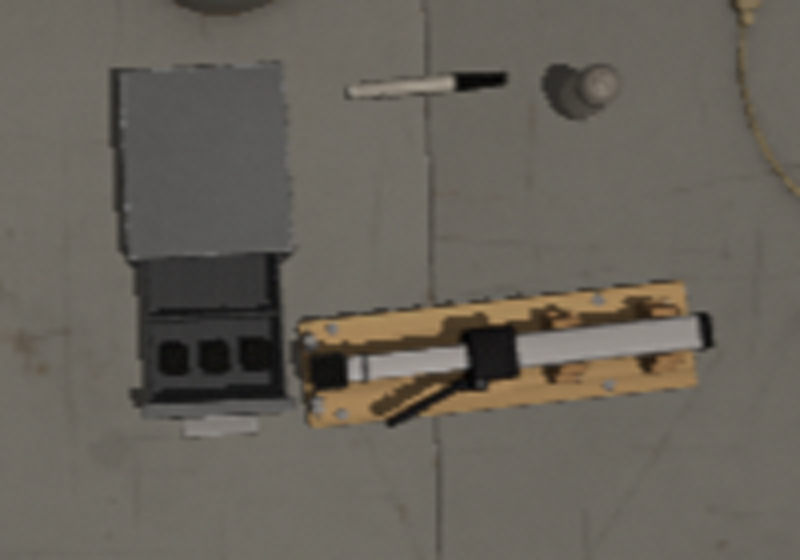

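View pics/b_scene.png

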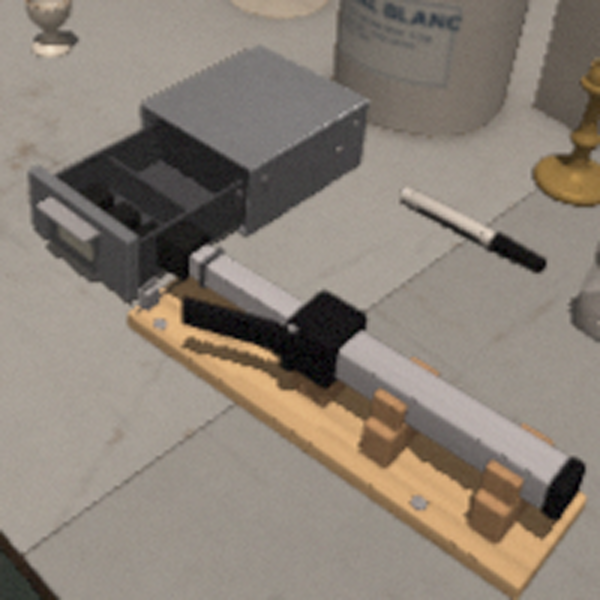

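Run:
```python
from h import *
c=cal("top")
f=lambda x,y:(200+(x+.5)/4-.5,120+(y+.5)/4-.5)
for n,p,z in (("lipL",(185,437),.058),("lipR",(258,431),.058),("panL",(140,413),.067),("panR",(292,408),.067),("u1",(122,68),.072),("u2",(283,62),.072),("u3",(290,252),.072),("u4",(128,258),.072),
 ("colL1",(467,335),.082),("colL2",(471,385),.082),("colR1",(514,325),.082),("colR2",(519,375),.082),("footL1",(308,350),.075),("footL2",(311,388),.075),("ring",(363,370),.0718),("tip",(388,422),.071),("hinge",(470,378),.071)):
    print(n,onz(c,f(*p),z).round(4))
```

```text
lipL [0.4325 0.1102 0.058 ]
lipR [0.4362 0.0511 0.058 ]
panL [0.4525 0.1459 0.067 ]
panR [0.4542 0.0238 0.067 ]
u1 [0.7323 0.156  0.072 ]
u2 [0.7351 0.025  0.072 ]
u3 [0.5796 0.0228 0.072 ]
u4 [0.5771 0.1535 0.072 ]
colL1 [ 0.5097 -0.1164  0.082 ]
colL2 [ 0.4698 -0.1183  0.082 ]
colR1 [ 0.517  -0.1542  0.082 ]
colR2 [ 0.477  -0.1569  0.082 ]
footL1 [0.5003 0.0104 0.075 ]
footL2 [0.4699 0.0087 0.075 ]
ring [ 0.4835 -0.0336  0.0718]
tip [ 0.4416 -0.0527  0.071 ]
hinge [ 0.4755 -0.1196  0.071 ]
```

```bash
python3 -m jog '[[0,0,0,0.022,1],[0,0,0,0.022,1],[0,0,0,0.022,1],[0,0,0,0.022,1],[0,0,0,0.022,1],[0,0,0,0.022,1],[0,0,0,0.022,1],[0,0,0,0.022,1]]' 30
```

```text
clock: 1.6
tool_pos: [0.2193, 0.5853, 0.2388]
eef_rot: [0.999, 0.05, -0.0, -0.0]
contact_force: [0.3, -0.4, -0.1]
opening: 0.298
```

```bash
python3 -m jog '[[0.009,0.037,0,0,1],[0.009,0.037,0,0,1],[0.009,0.037,0,0,1],[0.009,0.037,0,0,1],[0.009,0.037,0,0,1],[0.009,0.037,0,0,1],[0.009,0.037,0,0,1],[0.009,0.037,0,0,1],[0.009,0.037,0,0,1],[0.009,0.037,0,0,1],[0.009,0.037,0,0,1],[0.009,0.037,0,0,1],[0.009,0.037,0,0,1],[0.009,0.036,0,0,1],[0,0,0,0,1]]'
```

```text
clock: 3.1
tool_pos: [0.4011, 0.0795, 0.239]
eef_rot: [0.999, 0.048, 0.001, 0.001]
contact_force: [-0.6, 0.2, -0.3]
opening: 0.002
```

```bash
python3 -m jog '[[0,0,0.025,0,1],[0,0,0.025,0,1],[0,0,0.025,0,1],[0,0,0.025,0,1],[0,0,0.025,0,1],[0,0,0.025,0,1],[0,0,0.025,0,1],[0,0,0.02,0,1],[0,0,0.004,0,1],[0,0,0,0,1]]'
python3 - <<'E'
from h import *
im=r.snapshot("scene");crop(im,200,100,400,300,3,"pics/c_scene.png")
im=r.snapshot("wrist");cv2.imwrite("pics/c_wrist.png",cv2.resize(im[:,:,::-1],None,fx=1.5,fy=1.5))
E
```

```text
clock: 4.1
tool_pos: [0.4116, 0.0879, 0.0514]
eef_rot: [0.998, 0.054, -0.012, 0.001]
contact_force: [0.1, 0.4, -0.1]
opening: 0.003
```

View pics/c_scene.png

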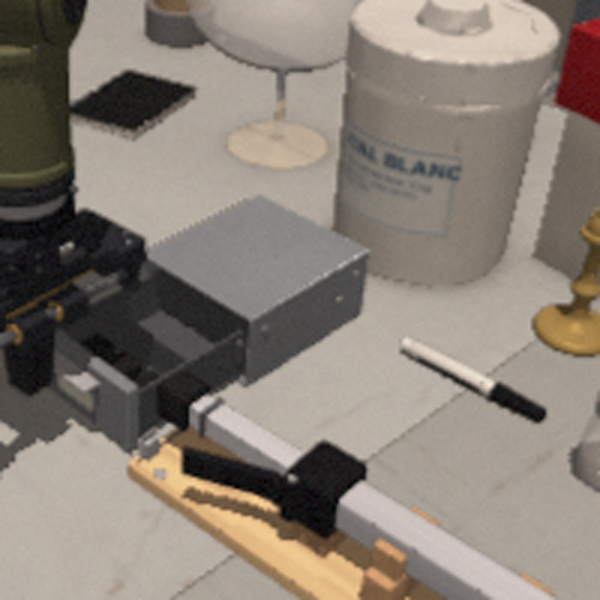

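View pics/c_wrist.png

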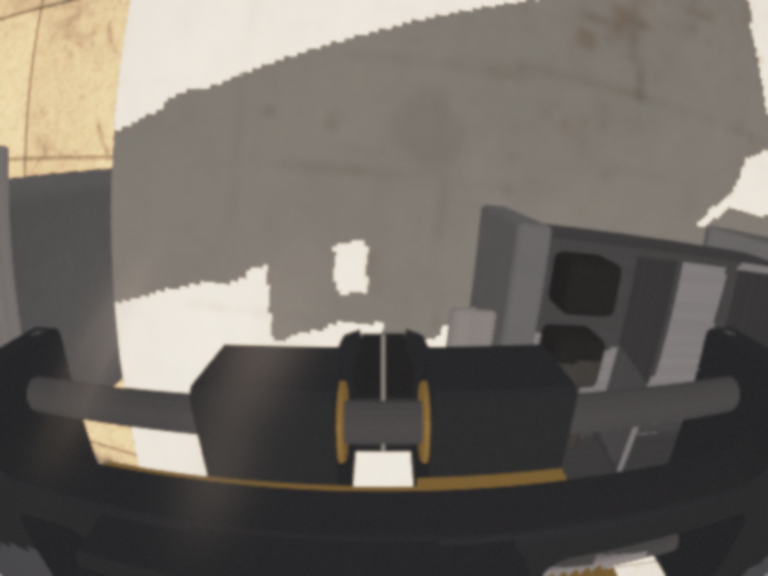

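```bash
python3 -m jog '[[0,0,-0.03,0,1],[0,-0.025,-0.01,0,1],[0.01,-0.022,0,0,1],[0.005,0,0,0,1],[0,0,0.02,0,1],[0,0,0.02,0,1],[0,0,0,0,1]]'
```

```text
clock: 4.9
tool_pos: [0.42, 0.134, 0.0502]
eef_rot: [0.999, 0.053, -0.013, 0.003]
contact_force: [-1.4, -0.6, 0.4]
opening: 0.005
```

```bash
python3 -m jog '[[0,0,0.005,0,1],[0,0,0.005,0,1],[0,0,0,0,1]]'; python3 -c "
from h import *
s=r.get_state();print(s['q'].round(3),s['eef_rot'].round(4))"
```

```text
clock: 5.2
tool_pos: [0.421, 0.135, 0.0416]
eef_rot: [0.999, 0.053, -0.011, 0.002]
contact_force: [-0.4, 0.5, 0.3]
opening: 0.004
[-0.389  0.865 -0.037  2.222  0.291  0.081 -0.597] [ 0.9985  0.053  -0.0114  0.0018]
```

```bash
python3 -m jog '[[0,0.008,0,0,1],[0.01,0.001,0,0,1],[0.01,0.001,0,0,1],[0.01,0.001,0,0,1],[0.01,0.001,0,0,1],[0.01,0.001,0,0,1],[0.01,0.001,0,0,1],[0.01,0.001,0,0,1],[0.01,0.001,0,0,1],[0.01,0.001,0,0,1],[0,0,0,0,1]]'
python3 - <<'E'
from h import *
im=r.snapshot("scene");crop(im,200,100,400,300,3,"pics/d_scene.png")
E
```

```text
clock: 6.3
tool_pos: [0.5148, 0.128, 0.0395]
eef_rot: [0.999, 0.053, -0.01, 0.001]
contact_force: [0.7, 1.4, 0.7]
opening: 0.005
```

View pics/d_scene.png

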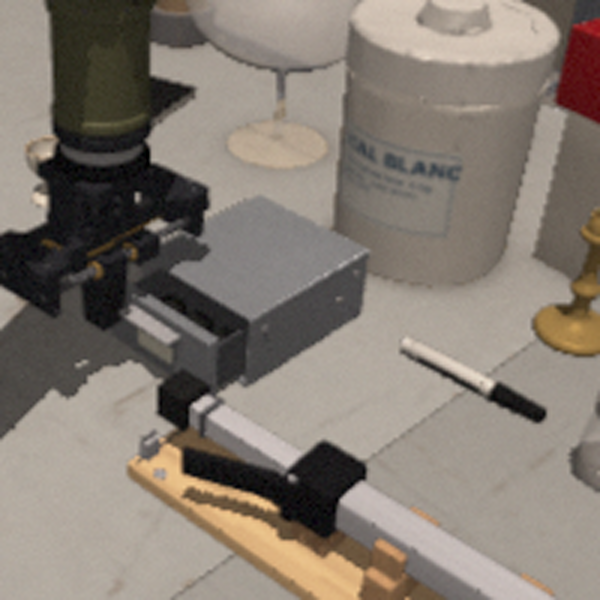

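```bash
python3 -m jog '[[0.01,0.001,0,0,1],[0.01,0.001,0,0,1],[0.01,0.001,0,0,1],[0,0,0,0,1]]'; python3 -m jog '[[0.005,0,0,0,1],[0.005,0,0,0,1],[0,0,0,0,1]]';python3 -m jog '[[0.004,0,0,0,1],[0,0,0,0,1]]'
```

```text
clock: 6.75
tool_pos: [0.544, 0.1283, 0.0388]
eef_rot: [0.999, 0.053, -0.011, 0.001]
contact_force: [-1.2, 0.1, 0.1]
opening: 0.002
clock: 7.05
tool_pos: [0.5484, 0.1283, 0.0384]
eef_rot: [0.998, 0.053, -0.015, 0.003]
contact_force: [-5.8, -0.2, 4.3]
opening: 0.004
clock: 7.25
tool_pos: [0.5552, 0.1287, 0.0383]
eef_rot: [0.999, 0.053, -0.013, 0.002]
contact_force: [-3.8, 0.2, 1.4]
opening: 0.008
```

```bash
python3 -m jog '[[0.004,0,0,0,1],[0,0,0,0,1]]';python3 -m jog '[[0.004,0,0,0,1],[0,0,0,0,1]]';python3 -m jog '[[0.004,0,0,0,1],[0,0,0,0,1]]'
```

```text
clock: 7.45
tool_pos: [0.5553, 0.1288, 0.0382]
eef_rot: [0.998, 0.053, -0.016, 0.003]
contact_force: [-11.0, -1.3, 8.9]
opening: 0.002
clock: 7.65
tool_pos: [0.5553, 0.1287, 0.0382]
eef_rot: [0.998, 0.053, -0.02, 0.004]
contact_force: [-19.0, -1.0, 17.3]
opening: 0.005
clock: 7.85
tool_pos: [0.5553, 0.1287, 0.0382]
eef_rot: [0.998, 0.054, -0.024, 0.005]
contact_force: [-26.7, -1.6, 25.4]
opening: 0.006
```

```bash
python3 -m jog '[[-0.03,-0.003,0,0,1],[-0.02,0,0,0,1],[0,0,-0.04,0,0],[0,0,-0.04,0,0],[0,0.02,-0.04,0,0],[0,0.03,-0.03,0,0],[0,0.03,0,0,0],[0,0.03,0,0,0],[0,0.01,0,0,0],[0,0,0,0,0]]'
python3 - <<'E'
from h import *
im=r.snapshot("wrist");cv2.imwrite("pics/e_wrist.png",cv2.resize(im[:,:,::-1],None,fx=1.5,fy=1.5))
im=r.snapshot("scene");crop(im,200,100,400,300,3,"pics/e_scene.png")
E
```

```text
clock: 8.85
tool_pos: [0.5349, 0.0083, 0.1895]
eef_rot: [0.999, 0.051, -0.011, 0.002]
contact_force: [1.0, 1.3, 0.5]
opening: 0.707
```

View pics/e_wrist.png

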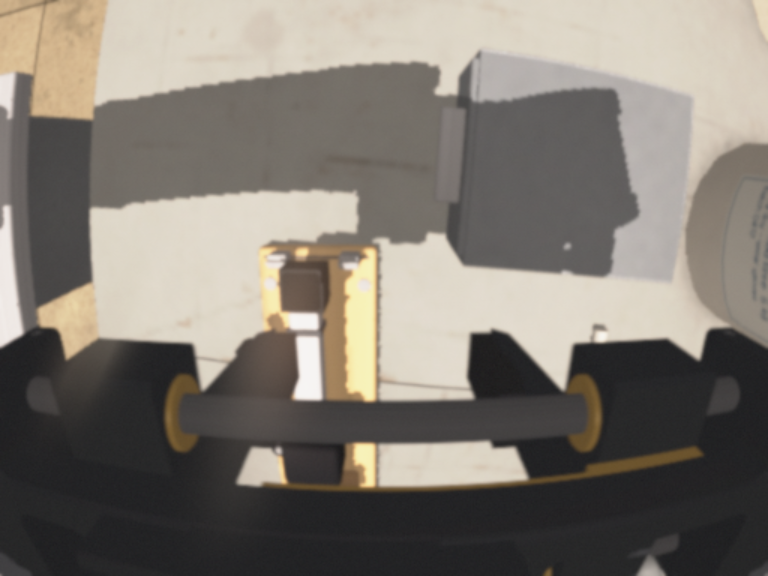

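View pics/e_scene.png

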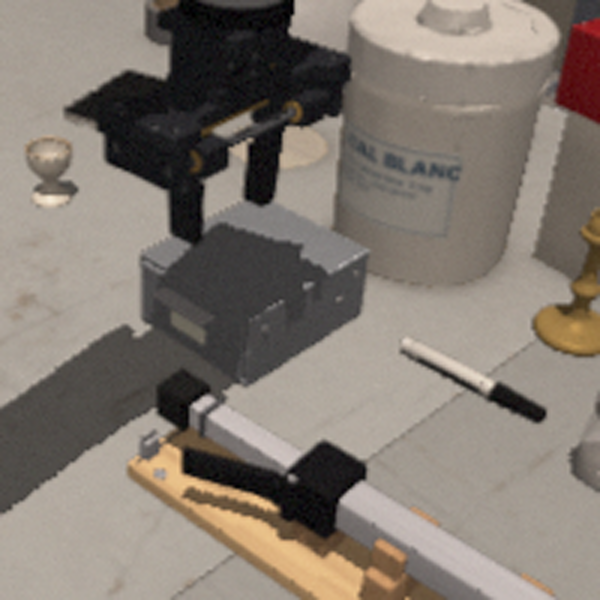

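```bash
python3 -m jog '[[-0.025,-0.015,0,0,0],[-0.025,-0.015,0,0,0],[0,-0.01,0,0,0],[0,0,0,0,0]]'
python3 - <<'E'
from h import *
im=r.snapshot("wrist");crop(im,140,130,400,330,3,"pics/f_wrist.png")
c=cal("wrist");print((-c['R'].T@c['t']).round(3), r.get_state()['eef_rot'].round(4))
for t in("leg_foot","jig"):
    for d in r.cut_out(t,"wrist")[:2]: print(t,round(d['score'],2),d['rect'])
E
```

```text
clock: 9.35
tool_pos: [0.4805, 0.048, 0.1908]
eef_rot: [0.998, 0.056, -0.011, 0.001]
contact_force: [0.7, -0.5, 0.2]
opening: 1.001
[0.477 0.115 0.338] [ 0.9984  0.0549 -0.0106  0.0012]
leg_foot 0.76 [240.0, 215.5, 269.9, 323.0]
jig 0.92 [211.6, 199.6, 293.6, 321.0]
```

View pics/f_wrist.png

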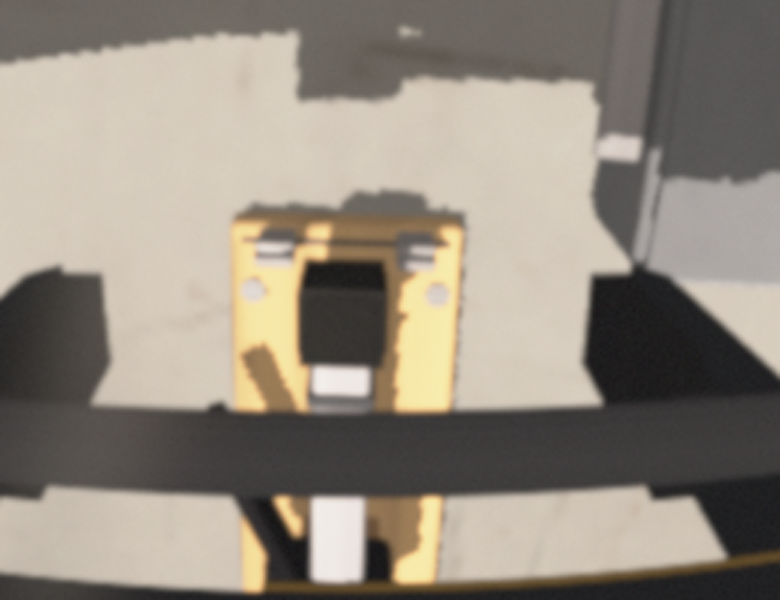

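Run:
```python
from h import *
im=r.snapshot("wrist");c=cal("wrist")
crop(im,205,195,305,275,8,"pics/g_wrist.png")
f=lambda x,y:(140+(x+1)/3-1+1/3,130+(y+1)/3-1+1/3)
f=lambda x,y:(140+(x+.5)/3-.5,130+(y+.5)/3-.5)
for n,p,z in (("kL",(274,239),.038),("kR",(416,242),.038),("ln",(345,242),.016),("lnL",(250,240),.016),("lnR",(440,243),.016),("footFrontL",(303,286),.075),("footFrontR",(385,288),.075),("footBackL",(303,363),.075),("footBackR",(383,363),.075),("ringN",(340,397),.0718),("ringF",(340,411),.0718),("legL",(310,570),.07),("legR",(366,570),.07),("boardL",(235,218),.016),("boardR",(464,214),.016)):
    print(n,onz(c,f(*p),z,True).round(4))
```

```text
kL [0.4563 0.0041 0.038 ]
kR [0.5068 0.0086 0.038 ]
ln [ 0.4819 -0.002   0.016 ]
lnL [ 0.4456 -0.0054  0.016 ]
lnR [0.5182 0.0015 0.016 ]
footFrontL [0.4694 0.0027 0.075 ]
footFrontR [0.4953 0.005  0.075 ]
footBackL [ 0.4718 -0.0248  0.075 ]
footBackR [ 0.4979 -0.0218  0.075 ]
ringN [ 0.4853 -0.0381  0.0718]
ringF [ 0.4859 -0.0436  0.0718]
legL [ 0.4819 -0.1184  0.07  ]
legR [ 0.5032 -0.1157  0.07  ]
boardL [0.4392 0.0028 0.016 ]
boardR [0.5257 0.0141 0.016 ]
```

View pics/g_wrist.png

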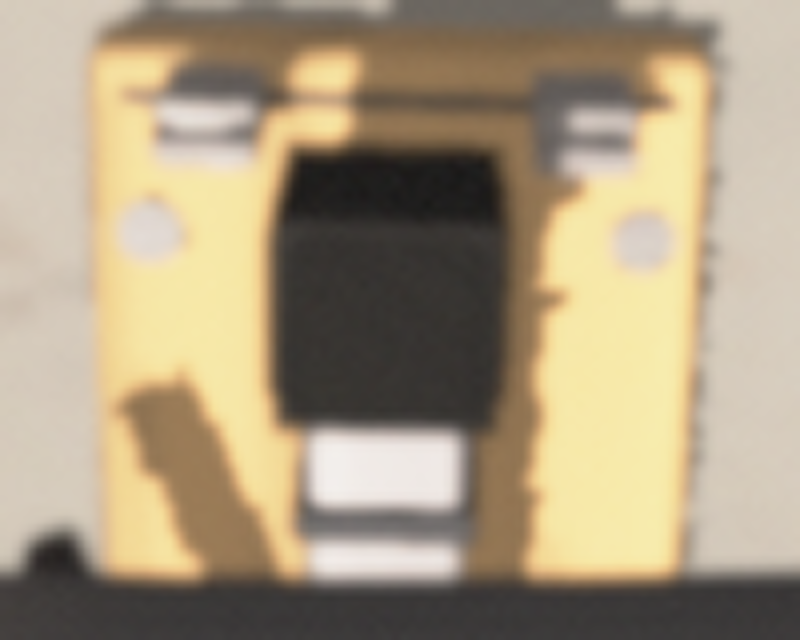

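Run:
```python
from h import *
c=cal("wrist")
f=lambda x,y:(205+(x+.5)/8-.5,195+(y+.5)/8-.5)
for n,p,z in (("stripeL",(205,131),.038),("stripeR",(598,139),.038),("lnL",(130,97),.016),("lnR",(665,104),.016),("topfL",(210,98),.038),("topbL",(210,165),.038),("ringN",(387,512),.0718),("ringF",(387,541),.0718),("footTF",(390,228),.075),("footTB",(390,425),.075)):
    print(n,onz(c,f(*p),z,True).round(4))
```

```text
stripeL [0.4556 0.0021 0.038 ]
stripeR [0.5081 0.0069 0.038 ]
lnL [ 0.4428 -0.0021  0.016 ]
lnR [0.5192 0.0055 0.016 ]
topfL [0.4559 0.0069 0.038 ]
topbL [ 0.4566 -0.0027  0.038 ]
ringN [ 0.4848 -0.0341  0.0718]
ringF [ 0.4853 -0.0383  0.0718]
footTF [0.4812 0.0061 0.075 ]
footTB [ 0.4838 -0.02    0.075 ]
```

```bash
python3 -m jog '[[-0.002,0.028,0,0.003,0],[-0.002,0.027,0,0,0],[0,0,0.03,0,0],[0,0,0.03,0,0],[0,0,0.03,0,0],[0,0,0.03,0,0],[0,0,0.015,0,0],[0,0,0.007,0,0],[0,0,0,0,0]]'
python3 - <<'E'
from h import *
im=r.snapshot("wrist");crop(im,140,130,400,330,3,"pics/i_wrist.png")
im=r.snapshot("scene");crop(im,200,150,400,300,4,"pics/i_scene.png")
E
```

```text
clock: 10.45
tool_pos: [0.4787, -0.0118, 0.0482]
eef_rot: [0.999, 0.043, -0.012, 0.002]
contact_force: [-0.3, -0.0, 0.2]
opening: 1.003
```

View pics/i_wrist.png

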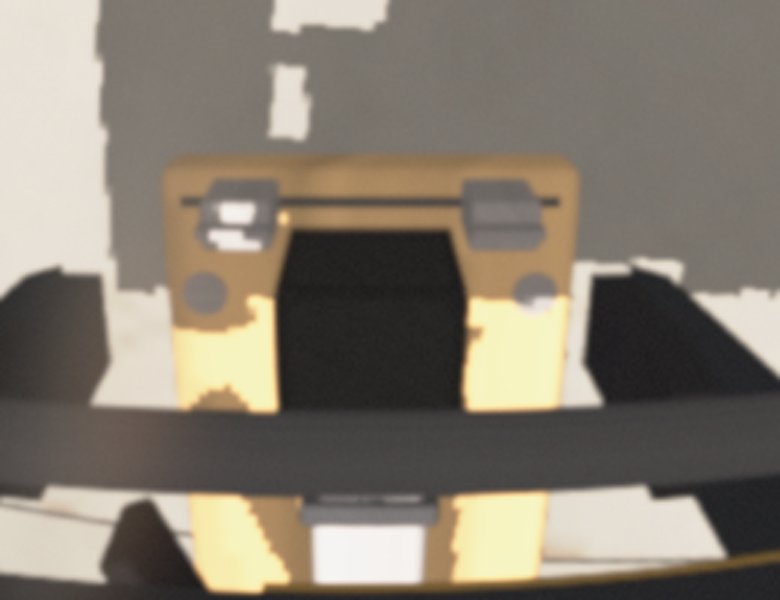

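View pics/i_scene.png

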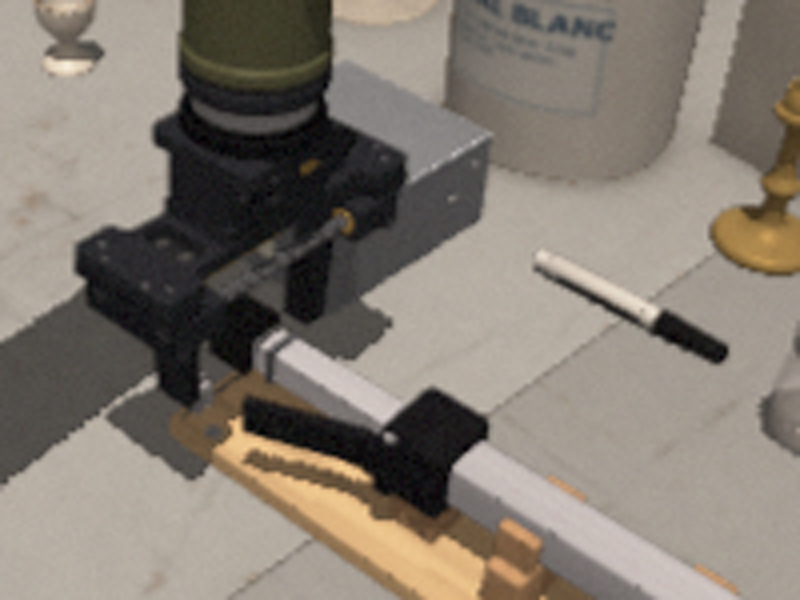

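```bash
python3 -m jog '[[0.0043,-0.0035,0,0,0],[0,0,0,0,0.5],[0,0,0,0,0.6],[0,0,0,0,0.8],[0,0,0,0,0.8],[0,0,0,0,0.8],[0,0,0,0,0.8],[0,0,0,0,0.8],[0,0,0,0,0.8]]' 25
```

```text
clock: 11.45
tool_pos: [0.4824, -0.0076, 0.0488]
eef_rot: [0.999, 0.044, -0.012, 0.002]
contact_force: [-1.4, -0.1, -0.7]
opening: 0.344
```

```bash
python3 -m jog '[[0,-0.004,0,0,0.8],[0,-0.004,0,0,0.8],[0,-0.004,0,0,0.8],[0,-0.004,0,0,0.8],[0,-0.004,0,0,0.8],[0,-0.004,0,0,0.8],[0,-0.004,0,0,0.8],[0,-0.004,0,0,0.8],[0,-0.004,0,0,0.8],[0,0,0,0,0.8],[0,0,0,0,0.8]]'
python3 - <<'E'
from h import *
im=r.snapshot("wrist");crop(im,140,130,400,330,3,"pics/j_wrist.png")
im=r.snapshot("scene");crop(im,200,190,330,290,6,"pics/j_scene.png")
im=r.snapshot("top");crop(im,240,170,340,245,8,"pics/j_top.png")
E
```

```text
clock: 12.55
tool_pos: [0.479, 0.0295, 0.0487]
eef_rot: [0.999, 0.044, -0.012, 0.001]
contact_force: [-1.9, 0.6, 3.7]
opening: 0.341
```

View pics/j_wrist.png

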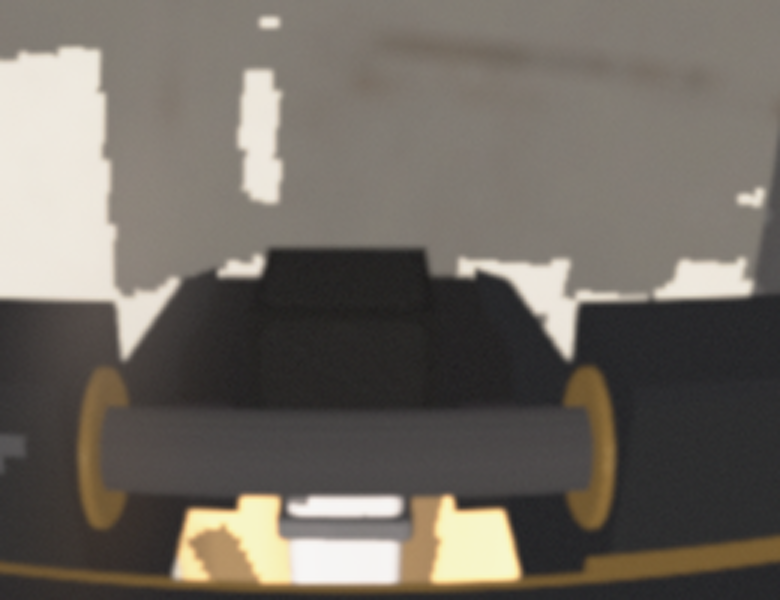

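View pics/j_scene.png

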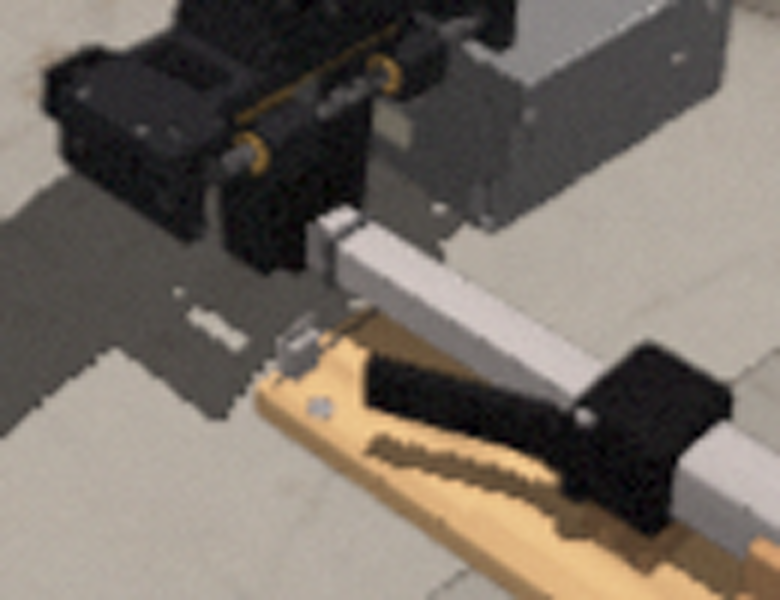

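Run:
```python
from h import *
c=cal("scene")
f=lambda x,y:(200+(x+.5)/6-.5,190+(y+.5)/6-.5)
print(onz(c,f(349,226),.0718))
for n,X in(("g",(.482,.0035,.0718)),("kL",(.4556,.0021,.038)),("kR",(.508,.0069,.038))): print(n,(proj(c,X)-[200,190])*6)
c=cal("wrist");g=lambda x,y:(140+(x+.5)/3-.5,130+(y+.5)/3-.5)
print(onz(c,g(345,518),.0718,True),onz(c,g(345,538),.0718,True),onz(c,g(345,311),.075,True))
```

```text
[ 4.80535539e-01 -3.65210828e-04  7.18000000e-02]
g [342.58574246 216.77091906]
kL [291.34819669 317.07807937]
kR [385.52503547 251.05987035]
[0.48140685 0.00367031 0.0718    ] [ 0.48179442 -0.00077869  0.0718    ] [0.47795478 0.04414815 0.075     ]
```

```bash
python3 -m jog '[[0,0,0,0,0.3],[0,0,0,0,0],[0,0,0,0,0],[0,0,-0.04,0,0],[0,0,-0.04,0,0],[0,0.03,-0.03,0,0],[0,0.04,0,0,0],[0,0.03,0,0,0],[0,0,0,0,0]]'
python3 - <<'E'
from h import *
im=r.snapshot("wrist");crop(im,205,175,305,255,8,"pics/k_wrist.png")
crop(im,140,130,400,330,3,"pics/k2_wrist.png")
E
```

```text
clock: 13.6
tool_pos: [0.4907, -0.0768, 0.1591]
eef_rot: [0.999, 0.039, -0.011, 0.004]
contact_force: [-1.0, 0.3, 0.1]
opening: 1.001
```

View pics/k_wrist.png

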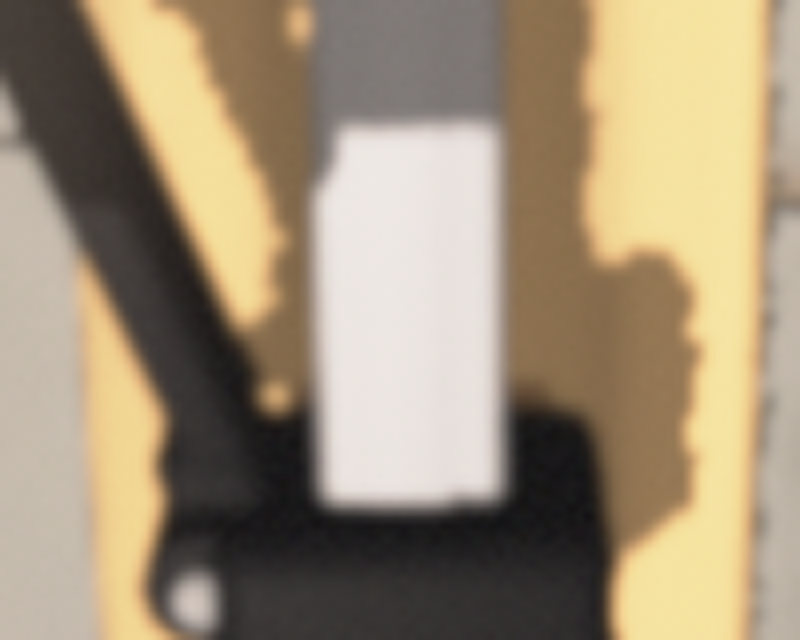

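View pics/k2_wrist.png

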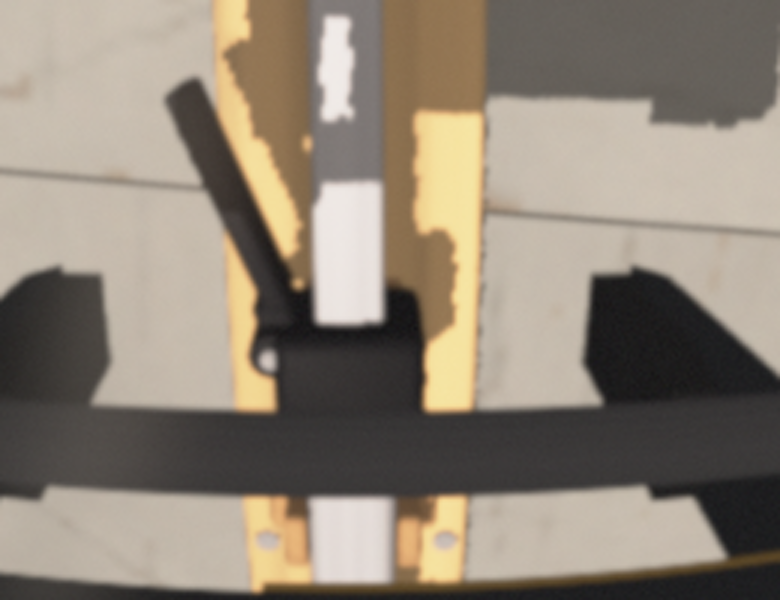

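Run:
```python
from h import *
im=r.snapshot("wrist");crop(im,190,0,320,100,6,"pics/l_wrist.png")
c=cal("wrist");print(-c['R'].T@c['t'])
```

```text
[ 0.48793757 -0.00271013  0.30565627]
```

View pics/l_wrist.png

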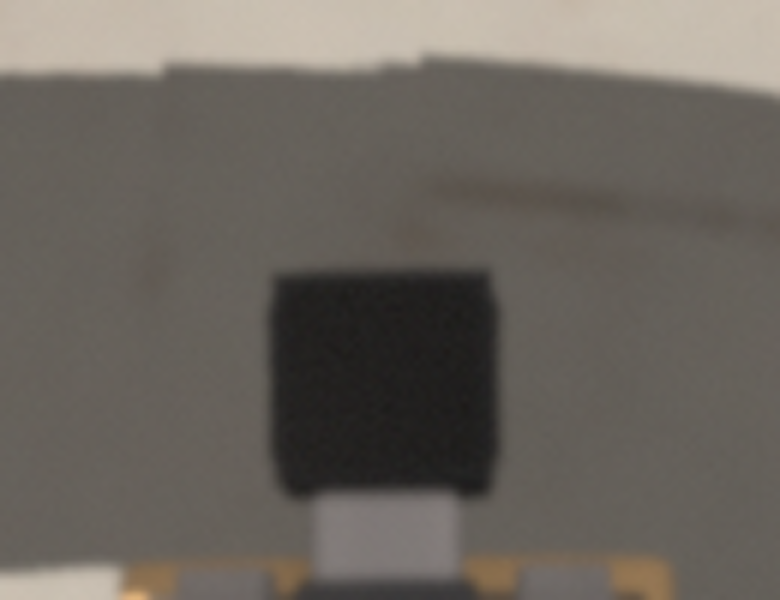

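Run:
```python
from h import *
im=r.snapshot("wrist");crop(im,205,75,305,155,8,"pics/m_wrist.png")
```

```text
(no output)
```

View pics/m_wrist.png

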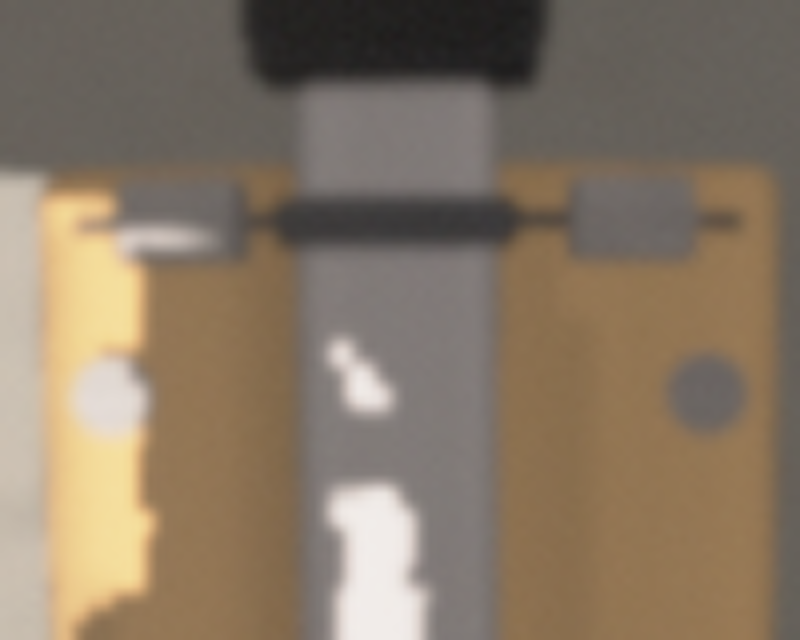

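Run:
```python
from h import *
c=cal("wrist")
f=lambda x,y:(205+(x+.5)/8-.5,75+(y+.5)/8-.5)
P={}
for n,p,z in (("kL",(180,222),.038),("kR",(632,219),.038),("lnL",(90,221),.016),("lnR",(730,219),.016),("ring",(397,221),.0718)):
    P[n]=onz(c,f(*p),z,True); print(n,P[n].round(4))
f=lambda x,y:(205+(x+.5)/8-.5,175+(y+.5)/8-.5)
for n,p,z in (("colface",(410,503),.07),("legL",(318,480),.07),("legR",(503,480),.07),("collarL",(222,560),.082),("collarR",(606,560),.082)):
    print(n,onz(c,f(*p),z,True).round(4))
print(r.get_state()['tool_pos'],r.get_state()['eef_rot'])
c=cal("wrist");q=r.cut_out("lever","wrist")
```

```text
kL [0.4564 0.0016 0.038 ]
kR [0.5065 0.0063 0.038 ]
lnL [0.4428 0.0013 0.016 ]
lnR [0.5199 0.0082 0.016 ]
ring [0.4815 0.0029 0.0718]
colface [ 0.4926 -0.1106  0.07  ]
legL [ 0.4825 -0.1089  0.07  ]
legR [ 0.5024 -0.1069  0.07  ]
collarL [ 0.4734 -0.1137  0.082 ]
collarR [ 0.5133 -0.1098  0.082 ]
[ 0.49065877 -0.07007774  0.15883918] [ 0.99897356  0.04382425 -0.01136712  0.00143477]
```

```bash
python3 -m jog '[[-0.007,0.004,0,0,0],[0,0,0.03,0,0],[0,0,0.03,0,0],[0,0,0.03,0,0],[0,0,0.014,0,0],[0,0,0.008,0,0],[0,0,0,0,0],[0,0,0,0,0]]'
python3 - <<'E'
from h import *
im=r.snapshot("wrist");cv2.imwrite("pics/n_wrist.png",cv2.resize(im[:,:,::-1],None,fx=1.5,fy=1.5,interpolation=cv2.INTER_CUBIC))
im=r.snapshot("scene");crop(im,200,190,330,290,6,"pics/n_scene.png")
print(r.get_state()['tool_pos'])
E
```

```text
clock: 14.6
tool_pos: [0.4817, -0.0757, 0.0477]
eef_rot: [0.999, 0.044, -0.011, 0.002]
contact_force: [-0.8, 0.4, 0.3]
opening: 1.0
[ 0.48200917 -0.07589956  0.04800252]
```

View pics/n_wrist.png

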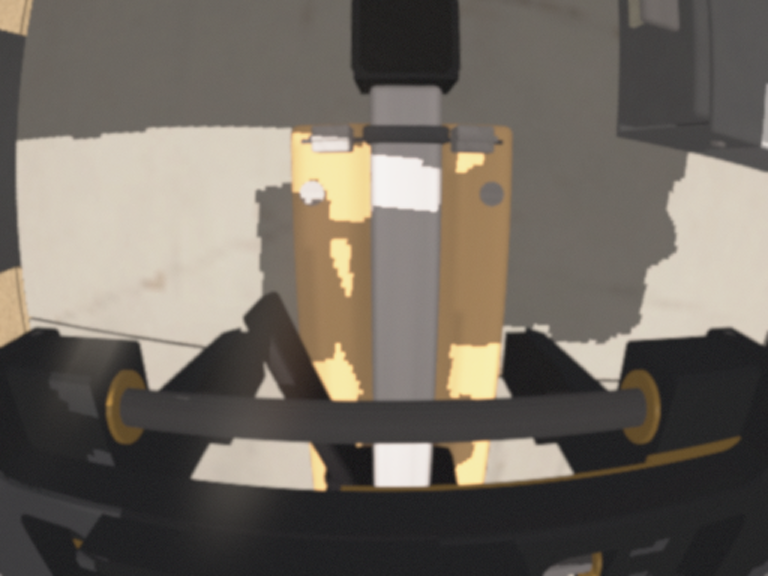

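View pics/n_scene.png

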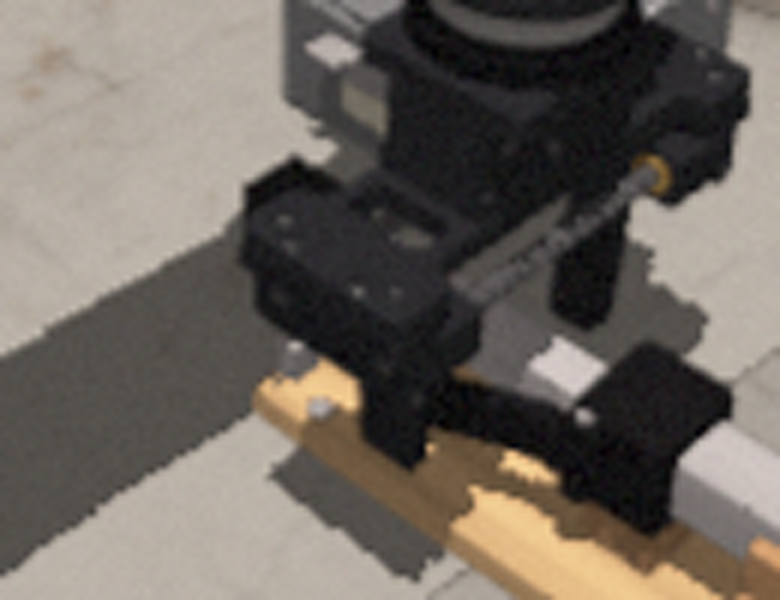

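```bash
python3 -m jog '[[0.002,0,0.003,0,0],[0,0,0,0,0.3],[0,0,0,0,0.4],[0,0,0,0,0.5],[0,0,0,0,0.6],[0,0,0,0,0.8],[0,0,0,0,0.8],[0,0,0,0,0.8],[0,0,0,0,0.8],[0,0,0,0,0.8]]' 40
python3 - <<'E'
from h import *
im=r.snapshot("wrist");cv2.imwrite("pics/o_wrist.png",cv2.resize(im[:,:,::-1],None,fx=1.5,fy=1.5,interpolation=cv2.INTER_CUBIC))
crop(im,205,45,305,125,8,"pics/o2_wrist.png")
c=cal("wrist");print(-c['R'].T@c['t'])
E
```

```text
clock: 15.7
tool_pos: [0.4841, -0.0751, 0.044]
eef_rot: [0.999, 0.044, -0.011, 0.001]
contact_force: [-1.7, 3.8, -2.5]
opening: 0.322
[ 0.48105896 -0.00655352  0.1908287 ]
```

View pics/o_wrist.png

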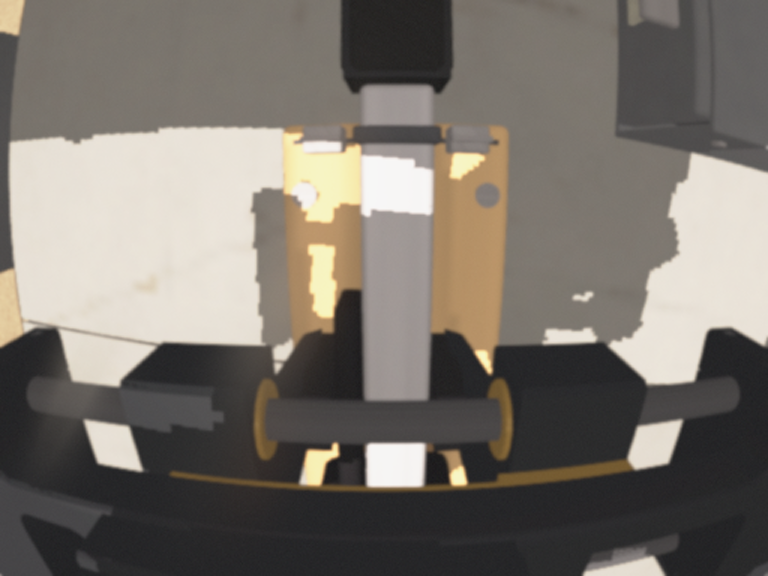

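View pics/o2_wrist.png

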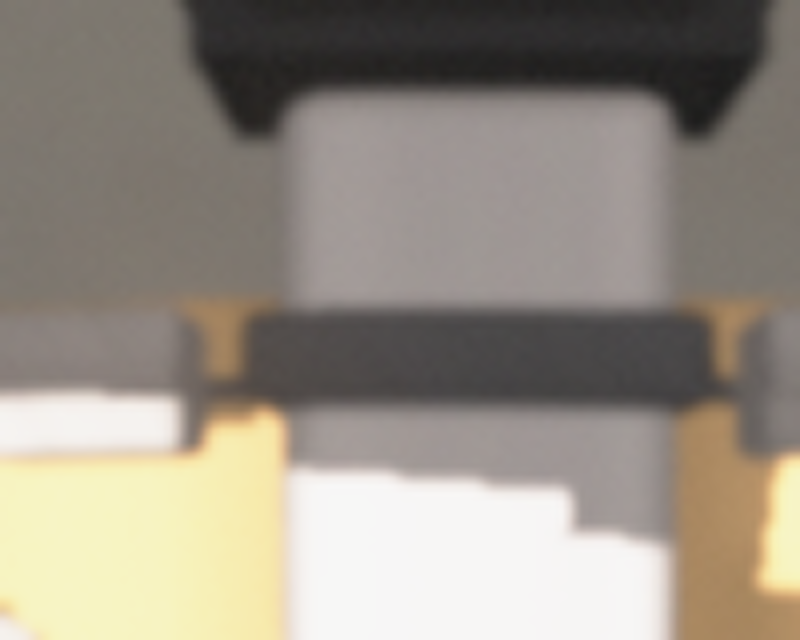

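Run:
```python
from h import *
c=cal("wrist")
f=lambda x,y:(205+(x+.5)/8-.5,45+(y+.5)/8-.5)
for n,p,z in (("kL",(185,384),.038),("kR",(760,384),.038),("lnL",(225,388),.016),("lnR",(720,388),.016),("ring",(480,357),.0718),("ringN",(480,312),.0718),("ringF",(480,403),.0718)):
    print(n,onz(c,f(*p),z,True).round(4))
s=r.get_state();print(s['contact_force'],s['opening'],s['tool_pos'])
```

```text
kL [4.632e-01 3.000e-04 3.800e-02]
kR [0.4996 0.0037 0.038 ]
lnL [0.4636 0.0012 0.016 ]
lnR [0.4994 0.0045 0.016 ]
ring [0.4816 0.0013 0.0718]
ringN [0.4814 0.0035 0.0718]
ringF [ 0.4818 -0.001   0.0718]
[-1.54447905  3.36148054 -2.57535351] 0.31978367223015297 [ 0.48409111 -0.07507323  0.04399838]
```

```bash
python3 -m jog '[[0,0,0,0,0.8],[0,0,0,0,0.8],[0,0,0,0,0.8],[0,0,0,0,0.8],[0,0,0,0,0.8],[0,0,0,0,0.8]]'
python3 - <<'E'
from h import *
im=r.snapshot("scene");crop(im,200,130,360,290,4,"pics/p_scene.png")
im=r.snapshot("top");crop(im,120,120,380,260,3,"pics/p_top.png")
E
```

```text
clock: 16.35
tool_pos: [0.4841, -0.0751, 0.044]
eef_rot: [0.999, 0.044, -0.011, 0.001]
contact_force: [1.0, 5.3, -5.2]
opening: 0.321
```

View pics/p_scene.png

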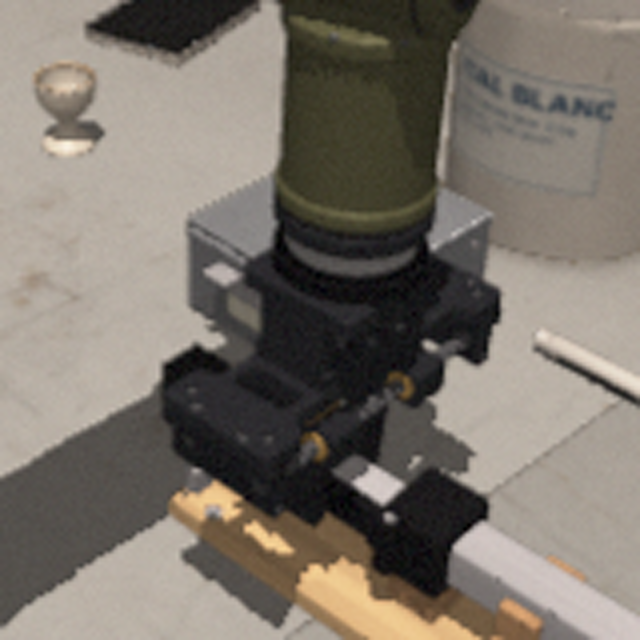

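View pics/p_top.png

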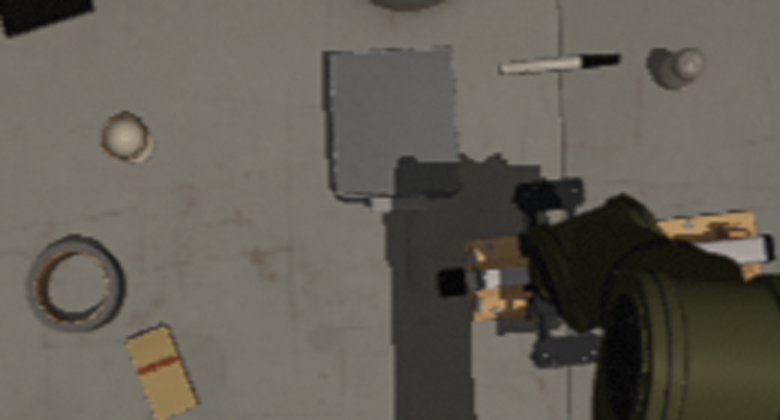

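```bash
python3 -c "
from plant import r
s=r.get_state();print(s['contact_force'],s['opening']);print(r.finish_job())"
```

```text
[ 0.15212414  5.69662461 -5.48883298] 0.31648344553104973
the job is handed in; nothing more can be done
None
```

I pushed the drawer home, pulled the leg out by its foot to the gauge, closed the lever against the leg and handed the job in with the gripper still holding both. No verdict is reported, and the clock stood at about 16.5 s of the 64 s.

- **Drawer:** I pushed the drawer past its catch to a hard stop. The tool stayed at x = 0.555 while the push built up to about 27 N, and the drawer looks flush in the scene and top views.
- **Leg:** The wrist view from nearly straight above puts the ring about 1 to 1.5 mm short of the gauge, before and after closing. That is within the 5 mm limit, but the calibration is only good to about 2 mm. I did not correct the offset.
- **Lever:** It looks shut flat along the leg. The gripper is set to 40 N and reads about 28 mm, where 30 mm was expected. I cannot measure the finger force on the leg and on the lever separately.
- **Reach at the drawer:** The first approach, centred on the lip, ran into the arm's reach limit. I pushed the panel to the left of the lip instead.
- **Wrist force:** It showed a steady 5 to 6 N in y and in z at the end, and the tool was not moving.
- **Bystanders:** In the last pictures none of them appears to have moved.

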